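Gauge two faces of a throttle-body spacer

TASK

Check the aluminium throttle-body spacer on the bench gauge: slide its yellow-painted face squarely against the stop bar until both sprung feelers are pushed fully in, hold it there for about a second, then back it off, turn it a quarter turn and do the same with its blue-painted face. Afterwards slide it to the middle of the green painted square and leave it there. Keep the spacer flat on the bench all the time, press it home gently without ramming the gauge, and leave everything else on the bench where it is.

Things in the scene. Friction and masses are not known exactly. Their poses are not given: they have to be found in the camera images.
- spacer: loose cast aluminium block, 100 (its x) x 90 (its y) x 36 mm tall, about 0.7 kg, lying flat. A 60 (x) x 40 (y) mm port goes right through it to the bench; closed or part-open fingers can reach in. Walls 20 mm thick at +-x, 25 mm at +-y. Origin: centre of the underside, z up. Yellow paint on the +x face and its top edge, blue on the +y face and its top edge
- yellow_face (a point): centre of the spacer's yellow face, at (50, 0, 18) mm in the spacer's frame; the face's outward normal is the spacer's +x
- blue_face (a point): centre of the spacer's blue face, at (0, 45, 18) mm in the spacer's frame; the face's outward normal is the spacer's +y
- gauge: bench gauge, bolted down, 160 mm wide (y), 53 mm tall; origin at bench level on its centre line. Faces are pressed home along its +x. The steel stop bar (130 mm wide, 13 to 45 mm above the bench, two dials on top) is set anew for each job: its flat front lies somewhere from x = 12 to 26 mm, untold. Grey base plate (12 mm tall) from x = 37 mm
- feeler_left (a joint): travel of the left brass feeler (m): a sprung pin 12 mm thick at gauge y = +30 mm, 24 mm above the bench; 0 = it stands 8 mm out of the stop bar's front; 0.008 = its tip is flush with the bar. About 1 N at first, 3 N when flush
- feeler_right (a joint): the same for the right feeler, at gauge y = -30 mm
- green_square: green painted square on the bench, 140 x 140 mm, flat paint; origin at its centre
- oil_can: tall metal oil can, silver with a blue band, 66 mm across, 190 mm tall, standing; origin at the centre of its underside; leave alone
- mug: white mug, 82 mm across, 90 mm tall, standing; origin at the centre of its underside, handle at +y; leave alone
- wrench: steel wrench, 200 mm long, lying along its x; origin under its middle; leave alone
- hammer: hammer lying along its x, head at +x, about 280 mm long; origin under its middle; leave alone
- parts_box: closed cardboard box, 75 x 55 x 65 mm tall; origin at the centre of its underside; leave alone
- bearing: steel bearing ring lying flat, 72 mm across, 22 mm tall; origin at the centre of its underside; leave alone
- socket: steel wrench socket standing on end, 28 mm across, 35 mm tall; origin at the centre of its underside; leave alone

How it is judged:
On the way, in this order (a step that is already met when the one before it is completed fails the run):
1. the yellow face is held flat against the stop bar with both feelers pushed in (value of joint each of feeler_left, feeler_right above 0.0065 m and x of yellow_face in the frame of gauge above -0.005 m and y of yellow_face in the frame of gauge between -0.025 and 0.025 m and contact force between spacer and gauge above 2 N), for 0.7 s.
2. the spacer has been turned and the blue face is held flat against the stop bar with both feelers pushed in (value of joint each of feeler_left, feeler_right above 0.0065 m and x of blue_face in the frame of gauge above -0.005 m and y of blue_face in the frame of gauge between -0.025 and 0.025 m and contact force between spacer and gauge above 2 N), for 0.7 s.
At the end, for the whole second after the job is handed in: the spacer lies flat and still on the bench, let go, its centre within 25 mm of the centre of the green square, and both feelers are out again (less than 2 mm in) (horizontal distance between spacer and green_square below 0.025 m and height (world z) of spacer below 0.004 m and angle between spacer's own z axis and vertical below 0.04 rad and linear speed of spacer below 0.01 m/s and value of joint each of feeler_left, feeler_right below 0.002 m); the robot touches nothing.
It fails at once if the spacer is lifted or tipped off the bench (more than 10 mm up or 0.15 rad) (height (world z) of spacer above 0.01 m or angle between spacer's own z axis and vertical above 0.15 rad).
It fails at once if the spacer is rammed into the gauge (more than 45 N) (contact force between spacer and gauge above 45 N).
It fails at once if another thing on the bench is shifted by more than 30 mm or knocked over (distance of any of oil_can, mug, wrench, hammer, parts_box, bearing, socket from where it was at the start of the episode above 0.03 m or angle between any of oil_can, mug, parts_box, socket's own z axis and vertical above 0.5 rad).
It also fails if it takes over 72 s, if anything falls off the work surface, if the arm or the gripper's body presses on something with over 40 N, if the wrist force passes 120 N, or if a joint passes its speed limit or range.

ROBOT

A 7-joint arm with a two-finger parallel gripper is mounted at the origin on the work surface. World frame = base frame: x ahead of the robot, y to its left, z up, the work surface at z = 0. Lengths are in m, angles in rad, forces in N, time in s.
With the tool pointing down it reaches from about 0.4 to 0.85 m from the base axis. Payload 10.4 kg.
Tool frame: the origin (TCP) lies on the centre line of the jaws, within the pads' length; the fingertips stand 8 mm ahead of it and the grasp point (between the pads) lies 11 mm behind it (r.finger_overhang is the distance from the TCP to the fingertips, in m); z points along the fingers, y is the line along which they close (so a half turn about z gives the same grasp; the last joint's range is limited). The gripper opens to 87 mm and grips with 3 to 60 N. Pads are 19 mm wide; open, the fingers measure 117 mm over their backs; the gripper's body (75 mm by 190 mm) begins 51 mm behind the grasp point.
Start: joints at [1.218, 0.332, -0.065, 1.46, 0.022, 1.35, -0.088], TCP at [0.202, -0.591, 0.206] pointing down, gripper open.
Joint ranges: [-2.6, 2.6], [-0.5, 2.12], [-1.47, 1.34], [0.16, 2.42], [-1.27, 4.41], [0.06, 2.06], [-2.6, 2.6]. Speed limits (rad/s): [2.22, 2.22, 2.79, 2.79, 3.14, 3.14, 3.14].

INTERFACE

Orientations are given as a unit quaternion [x, y, z, w].
In Python, from bench import r, vision gives the robot as it stands.
- The arm moves only by the tool drive_tool, never from a script. Its argument "series" is a list of rows, each a list of 2 entries, a list of its own where there are three numbers: the shift along the world's x, y, z in cm, then the turn about the world's z in degrees. A call has exactly 10 rows; each row shifts and turns the commanded pose from where the row before left it; what a row does not reach is not made up. A row lasts 1/8 s, in which the tool goes at most 62.5 mm and 10.7 degrees, less where a joint would pass 70% of its speed; a pose out of reach is approached as far as the arm can. A call with a gripper value outside its range is refused whole. "hand" is the closure, from 0 (fully open) to 1 (shut), set as the call begins (left out, the last holds). The fingers move at their own pace and stop on an object; "newtons" is the grip in N (left out, the last holds). Time passes only in rows, so rows that do not move let the fingers close, or fill a call up. It gives the time, the measured TCP pose, the force, the opening and the grip force at its end, in the units of the state.
- r.read_state(): the state, without advancing time (a new reading comes with each control period).
- vision.camera(name): name is "scene" or "top" or "wrist"; returns a dict with "color" (420x560x3 uint8, red, green, blue), "intrinsics" (3x3 intrinsics, pixels), "R" (3x3) and "t" (3): a world point X has camera coordinates R X + t; the wrist camera has in their place "mount" (4x4, takes a point from camera to tool coordinates, whose origin is the TCP and whose axes are the flange's). Camera axes: x right, y down, z forward; pixel columns grow to the right and rows downward; lengths in m; the calibration is good to about 2 mm. A picture is of the moment at which its call begins: read the wrist's pose just before it. There is no depth.
- r.close_job(): hands the job in; it is judged then, once.
The state is a dict: "time": time; "joint_positions": joint angles; "joint_vel": joint speeds; "joint_torque": joint torques, N m; "ee_pos": TCP position; "eef_rot": TCP orientation; "ft_force": force on the tool from outside, world axes, zero at the start; "torque": the same for the moment, N m; "width": finger opening in m; "grip_force": force on a finger pad.
Only numpy, scipy, OpenCV 4.12 (cv2) and the standard library are available. Lean on these libraries where they do the work, as an engineer would, in place of code of your own. Each camera call takes 0.05 s, during which the arm holds its last target. There are 200 camera calls.

## Working session

There is one attempt and no reset: what is moved stays moved. The work goes in short steps, Python scripts to look and compute and a tool call to move; the robot and the scene stay as the last step left them, time stands still between calls to the robot, and variables do not carry over. Pictures are saved under pics/ and viewed, at most 10 in all, crops included, and the job is handed in when it is done.

Besides the shell and the picture viewer there is one more tool, called after "Call:" as name(argument=value, ...) on one line, values as JSON. drive_tool: Moves the arm, as the interface text tells. Its arguments: {"type":"object","properties":{"series":{"type":"array"},"hand":{"type":"number"},"newtons":{"type":"number"}},"required":["series"]}

```bash
mkdir -p pics; cat > h.py <<'E'
import numpy as np, cv2, pickle
from bench import r, vision
def snap(name, tag):
    s=r.read_state(); c=vision.camera(name); c['s']=s
    cv2.imwrite(f'pics/{tag}.png', c['color'][:,:,::-1]); pickle.dump(c,open(f'pics/{tag}.pkl','wb')); return c
def ray(tag,u,v):
    c=pickle.load(open(f'pics/{tag}.pkl','rb')); d=np.linalg.inv(c['intrinsics'])@[u,v,1]
    return -c['R'].T@c['t'], c['R'].T@d
def onz(tag,u,v,z):
    o,d=ray(tag,u,v); return o+d*(z-o[2])/d[2]
def tri(*obs):
    A=0;b=0
    for o in obs:
        p,d=ray(*o); d=d/np.linalg.norm(d); M=np.eye(3)-np.outer(d,d); A=A+M; b=b+M@p
    return np.linalg.solve(A,b)
E
python3 - <<'E'
from h import *
for n in('top','scene'):
    c=snap(n,n+'0'); print(-c['R'].T@c['t'])
    cv2.imwrite(f'pics/{n}0b.png',cv2.resize(c['color'][:,:,::-1],(800,600),interpolation=cv2.INTER_CUBIC))
E
```

```text
[ 0.46318299 -0.04954791  1.78349012]
[1.74965239 0.25596239 0.85580653]
```

View pics/top0b.png

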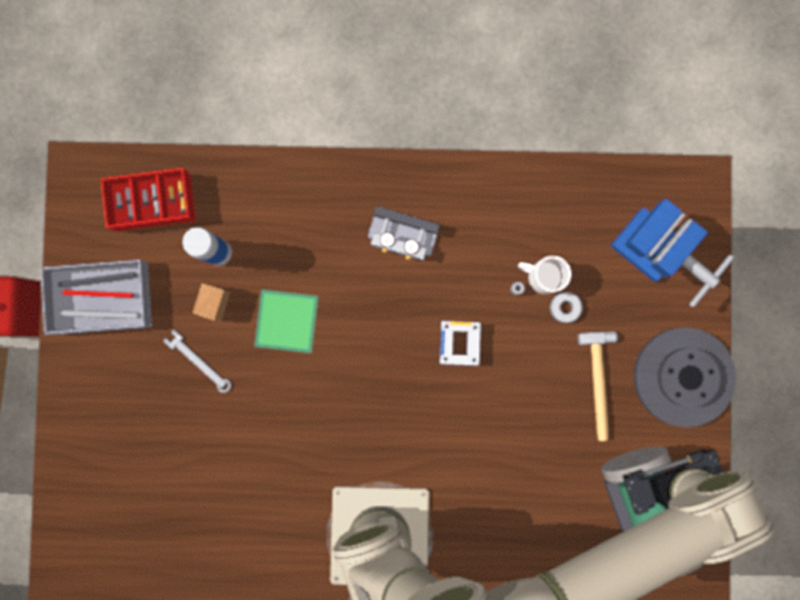

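View pics/scene0b.png

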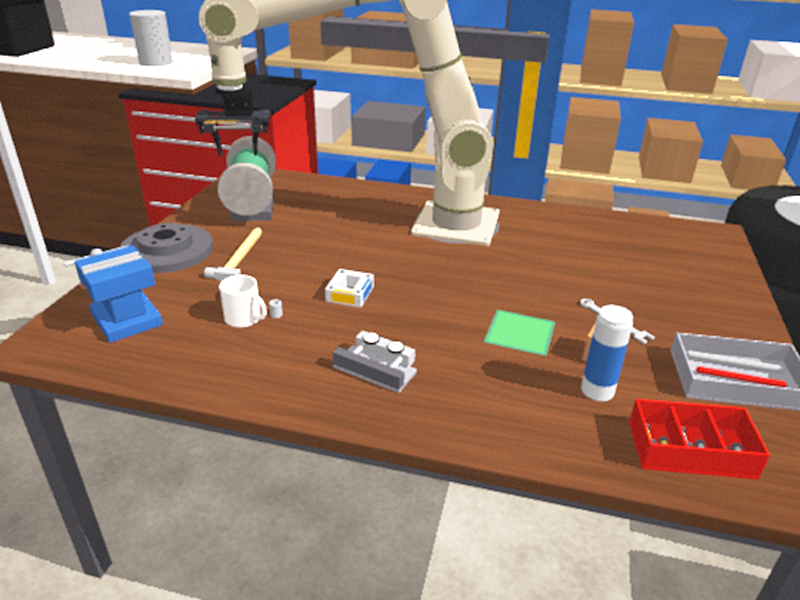

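```bash
python3 - <<'E'
from h import *
a=cv2.imread('pics/top0.png'); b=cv2.imread('pics/scene0.png')
A=cv2.resize(a[140:260,255:345],None,fx=5,fy=5,interpolation=cv2.INTER_CUBIC)
B=cv2.resize(b[185:275,220:300],None,fx=4,fy=4,interpolation=cv2.INTER_CUBIC)
o=np.zeros((600,770,3),np.uint8); o[:,:450]=A; o[:360,450:]=B; cv2.imwrite('pics/crop1.png',o)
h=cv2.cvtColor(a,cv2.COLOR_BGR2HSV)
m=cv2.inRange(h,(50,80,120),(75,255,255)); m[:,:160]=0; m[:,240:]=0
p=cv2.minAreaRect(np.argwhere(m)[:,::-1].astype(np.float32)); print(p, onz('top0',*p[0],0))
h=cv2.cvtColor(b,cv2.COLOR_BGR2HSV); m=cv2.inRange(h,(50,80,100),(75,255,255)); m[:,:330]=0
M=cv2.moments(m); print(onz('scene0',M['m10']/M['m00'],M['m01']/M['m00'],0))
E
```

```text
((199.8805389404297, 224.51535034179688), (38.90813446044922, 38.90813446044922), 6.709836959838867) [0.51373368 0.24468913 0.        ]
[0.51671215 0.24417256 0.        ]
```

View pics/crop1.png

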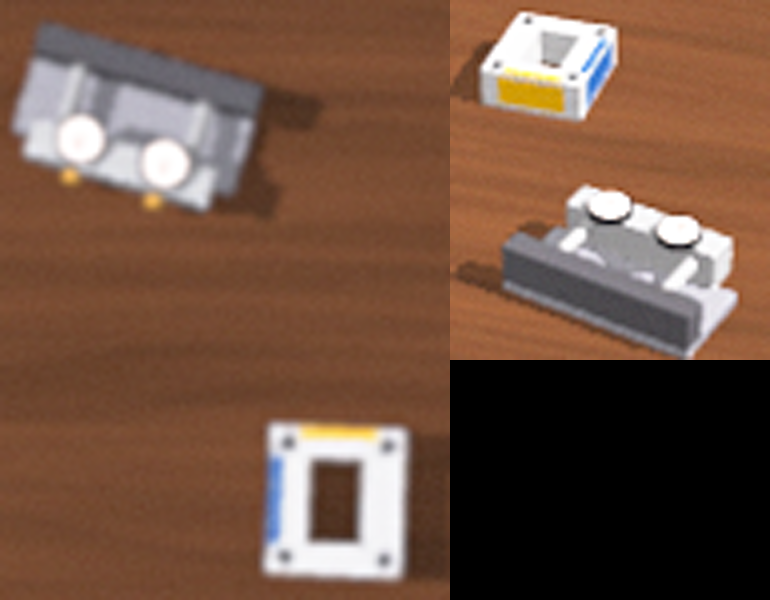

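```bash
python3 - <<'E'
from h import *
T=lambda u,v:('top0',255+u/5-.4,140+v/5-.4)
S=lambda u,v:('scene0',220+(u-450)/4-.4,185+v/4-.4)
t=[(267,424),(408,428),(404,579),(263,575)]; s=[(583,82),(482,72),(523,12),(617,28)]
P=np.array([tri(T(*a),S(*b)) for a,b in zip(t,s)]); print(P.round(4),P.mean(0))
Q=np.array([onz(*T(*a),.036) for a in t]); print(Q.round(4),Q.mean(0))
d=(Q[0]+Q[1]-Q[2]-Q[3]); print('yaw',np.degrees(np.arctan2(d[1],d[0])),np.linalg.norm(d)/2,np.linalg.norm(Q[0]-Q[1]))
# gauge: dials
print('dials',tri(T(80,139),S(677,231)),tri(T(165,163),S(609,206)))
L,R=onz(*T(24,152),.045),onz(*T(210,210),.045); print('bar',L,R,np.linalg.norm(L-R),np.degrees(np.arctan2(-(L-R)[0],(L-R)[1])))
l,q=onz(*T(70,180),.024),onz(*T(152,204),.024); print('feel',l,q,np.linalg.norm(l-q),np.degrees(np.arctan2(-(l-q)[0],(l-q)[1])))
L,R=onz(*T(40,22),.05),onz(*T(263,88),.05); print('back',L,R,np.linalg.norm(L-R),np.degrees(np.arctan2(-(L-R)[0],(L-R)[1])))
s=r.read_state(); print(s['eef_rot'],s['ee_pos'],s['width'],s['time'])
from scipy.spatial.transform import Rotation as Ro; print(Ro.from_quat(s['eef_rot']).as_matrix().round(3))
E
```

```text
[[ 0.5216 -0.1333  0.0413]
 [ 0.5204 -0.2276  0.0342]
 [ 0.4168 -0.2262  0.0364]
 [ 0.4183 -0.1333  0.0358]] [ 0.46927143 -0.18010725  0.03693791]
[[ 0.5215 -0.1325  0.036 ]
 [ 0.5209 -0.2293  0.036 ]
 [ 0.4174 -0.2284  0.036 ]
 [ 0.418  -0.1319  0.036 ]] [ 0.46943761 -0.18052079  0.036     ]
yaw -0.412522805084022 0.10345884759783501 0.09674743285229592
dials [ 0.71336139 -0.00096847  0.05052742] [ 0.69793435 -0.05879617  0.05091766]
bar [0.70411427 0.0383849  0.045     ] [ 0.6669703 -0.090057   0.045    ] 0.13370488251655482 -16.129278391803226
feel [0.68819691 0.00704036 0.024     ] [ 0.67272502 -0.05023621  0.024     ] 0.05932946194235972 -15.116303393385344
back [0.79321732 0.02934433 0.05      ] [ 0.751021   -0.12442193  0.05      ] 0.1594509064023481 -15.345277293578773
[ 9.86436168e-01  1.64144158e-01 -1.30481454e-04 -6.03282443e-04] [ 0.20227757 -0.59098663  0.20573358] 0.08712345944955227 0.1
[[ 0.946  0.324 -0.   ]
 [ 0.324 -0.946  0.001]
 [-0.    -0.001 -1.   ]]
```

Call:
drive_tool(series=[[[2.5,4.6,0],8],[[2.5,4.6,0],8],[[2.5,4.6,0],8],[[2.5,4.6,0],8],[[2.5,4.6,0],8],[[2.5,4.6,0],8],[[2.5,4.6,0],8],[[2.5,4.6,0],8],[[2.7,4.3,0],7],[[0,0,0],0]], hand=0.3, newtons=40)

```text
time: 1.35
ee_pos: [0.431, -0.1766, 0.2065]
eef_rot: [0.705, 0.709, 0.0, -0.0]
ft_force: [0.4, -1.9, 0.1]
width: 0.0611
grip_force: 0.0
```

```bash
cat >> h.py <<'E'
from scipy.spatial.transform import Rotation as Ro
def wz(tag,u,v,z):
    c=pickle.load(open(f'pics/{tag}.pkl','rb')); s=c['s']; M=np.array(c['mount']); W=Ro.from_quat(s['eef_rot']).as_matrix()
    d=W@M[:3,:3]@np.linalg.inv(c['intrinsics'])@[u,v,1]; o=np.array(s['ee_pos'])+W@M[:3,3]; return o+d*(z-o[2])/d[2]
def st():
    s=r.read_state(); W=Ro.from_quat(s['eef_rot']).as_matrix(); print('t',s['time'],'p',np.round(s['ee_pos'],4),'yaw_y',round(np.degrees(np.arctan2(W[1,1],W[0,1])),2),'w',s['width'],'F',np.round(s['ft_force'],1),'M',np.round(s['torque'],2),'g',s['grip_force'],'q7',s['joint_positions'][6])
    print('tilt', W[:,2].round(4))
E
python3 -c "
from h import *
st(); c=snap('wrist','w1')"
```

```text
t 1.35 p [ 0.431  -0.1766  0.2065] yaw_y 0.34 w 0.06111544838081531 F [ 0.4 -1.9  0.1] M [-0.04 -0.1  -0.02] g 0.0 q7 0.30064611693988236
tilt [ 5.e-04  7.e-04 -1.e+00]
```

View pics/w1.png

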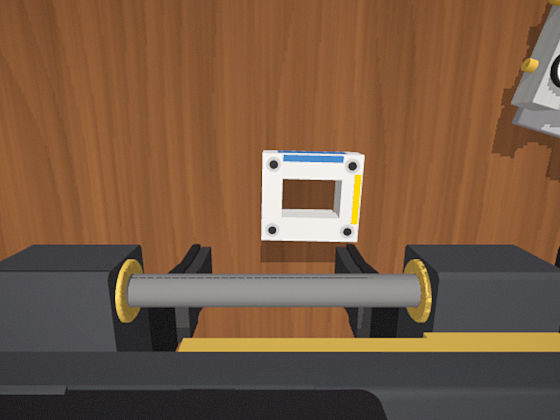

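```bash
python3 -c "
from h import *
Q=np.array([wz('w1',u,v,.036) for u,v in [(363,154),(357.5,241.5),(262,240),(262.5,151)]]); print(Q.round(4),Q.mean(0))
d=Q[0]+Q[1]-Q[2]-Q[3]; print(np.linalg.norm(d)/2, np.degrees(np.arctan2(d[1],d[0])))
e=Q[0]+Q[3]-Q[2]-Q[1]; print(np.linalg.norm(e)/2, np.degrees(np.arctan2(-e[0],e[1])))
print(wz('w1',529,66,.024))
"
```

```text
[[ 0.5205 -0.1377  0.036 ]
 [ 0.5212 -0.2284  0.036 ]
 [ 0.4211 -0.2274  0.036 ]
 [ 0.4218 -0.1353  0.036 ]] [ 0.4711326  -0.18219824  0.036     ]
0.09944516012032265 -0.9886118346901024
0.09140144709879477 -0.02176584374311865
[ 0.67669192 -0.05440874  0.024     ]
```

Call:
drive_tool(series=[[[0,-0.45,-2.5],-0.8],[[0,0,-4],0],[[0,0,-4],0],[[0,0,-3],0],[[0,0,-2],0],[[0,0,-1.5],0],[[0,0,-1],0],[[0,0,-0.8],0],[[0,0,-0.6],0],[[0,0,0],0]])

```text
time: 2.65
ee_pos: [0.4294, -0.1848, 0.0123]
eef_rot: [0.713, 0.702, -0.0, -0.0]
ft_force: [-0.2, -1.0, 0.2]
width: 0.0607
grip_force: 0.0
```

Call:
drive_tool(series=[[[0,0,0],0],[[0,0,0],0],[[0,0,0],0],[[0,0,0],0],[[0,0,0],0],[[0,0,0],0],[[0,0,0],0],[[0,0,0],0],[[0,0,0],0],[[0,0,0],0]], hand=1, newtons=40)

```text
time: 3.9
ee_pos: [0.4295, -0.1849, 0.0125]
eef_rot: [0.713, 0.701, 0.0, 0.0]
ft_force: [0.7, -0.5, 0.7]
width: 0.0195
grip_force: 40.0
```

```bash
python3 -c "
from h import *
st()"
```

```text
t 3.9 p [ 0.4295 -0.1849  0.0125] yaw_y -0.91 w 0.01949765683345354 F [ 0.7 -0.5  0.7] M [-0.06 -0.33  0.03] g 40.00008165836334 q7 0.16775523766179648
tilt [ 3.e-04  0.e+00 -1.e+00]
```

Call:
drive_tool(series=[[[0.9,1.2,0],-1.0],[[1.8,2.4,0],-1.8],[[1.8,2.4,0],-1.8],[[1.8,2.4,0],-1.8],[[1.8,2.4,0],-1.8],[[1.8,2.4,0],-1.8],[[1.8,2.4,0],-1.8],[[1.4,1.9,0],-1.4],[[0.9,1.1,0],-1.0],[[0.2,0.3,0],-0.2]])

```text
time: 5.15
ee_pos: [0.5706, 0.0025, 0.0125]
eef_rot: [0.795, 0.606, -0.002, 0.0]
ft_force: [-11.4, -9.4, 14.9]
width: 0.0195
grip_force: 40.1
```

```bash
python3 - <<'E'
from h import *
st(); w=snap('wrist','w2')['color'][:,:,::-1]; a=snap('top','t2')['color'][:,:,::-1]; st()
o=np.zeros((600,800,3),np.uint8); o[:420,:560]=w
A=cv2.resize(a[140:260,255:345],None,fx=5,fy=5,interpolation=cv2.INTER_CUBIC)
o[:,560:]=A[:,60:300]; cv2.imwrite('pics/v2.png',o)
E
```

```text
t 5.15 p [0.5706 0.0025 0.0125] yaw_y -15.38 w 0.019500635138705633 F [-11.4  -9.4  14.9] M [-2.25  2.38 -0.17] g 40.05284607410431 q7 -0.5572288385047297
tilt [-0.0028 -0.003  -1.    ]
t 5.25 p [0.5706 0.0025 0.0125] yaw_y -15.38 w 0.019322572070769817 F [-5.5 -3.6  8.1] M [-1.11  1.1  -0.21] g 40.05008161067963 q7 -0.5567277442711097
tilt [-0.0023 -0.0025 -1.    ]
```

View pics/v2.png

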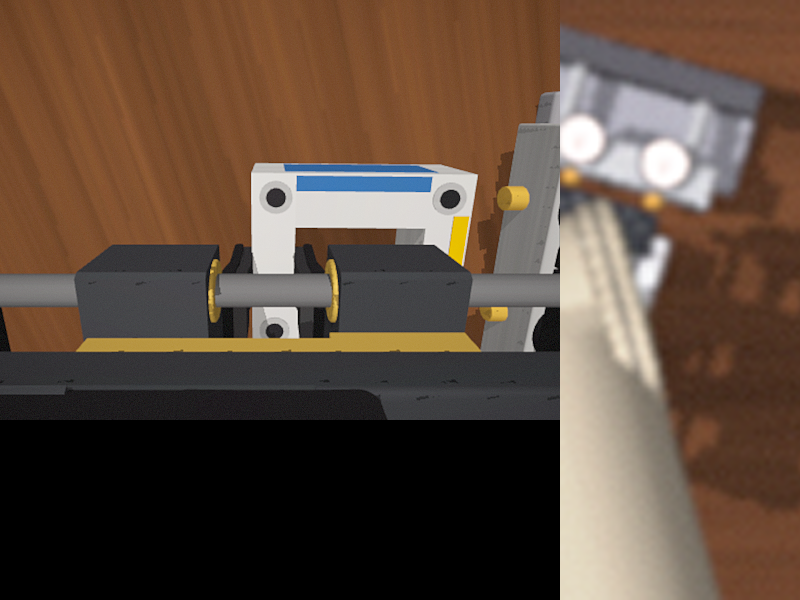

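```bash
python3 - <<'E'
from h import *
G=np.radians(-15.3); ex=np.array([np.cos(G),np.sin(G),0]); ey=np.array([-np.sin(G),np.cos(G),0])
for n,u,v,z in [('L',503,198,.024),('R',486,314,.024),('yelcorner',477,175,.036),('yel end',463,262,.036),('bartop',520,124,.045),('bar mid lower',500,290,.013),('backcorner',252,173,.036)]:
    p=wz('w2',u,v,z); print(n,p.round(4),'fwd',round(p@ex,4),'lat',round(p@ey,4))
p=np.array(r.read_state()['ee_pos']);print(p@ex,p@ey)
L,R=wz('w2',503,198,.024),wz('w2',486,314,.024);d=L-R;print(np.degrees(np.arctan2(-d[0],d[1])))
E
```

```text
L [0.6879 0.0052 0.024 ] fwd 0.6622 lat 0.1865
R [ 0.6727 -0.0558  0.024 ] fwd 0.6636 lat 0.1237
yelcorner [0.6709 0.0233 0.036 ] fwd 0.641 lat 0.1996
yel end [ 0.6595 -0.0163  0.036 ] fwd 0.6405 lat 0.1583
bartop [0.6854 0.0421 0.045 ] fwd 0.65 lat 0.2215
bar mid lower [ 0.6873 -0.0512  0.013 ] fwd 0.6765 lat 0.132
backcorner [0.5753 0.0505 0.036 ] fwd 0.5416 lat 0.2006
0.5497285359283325 0.15294618847688868
-14.01859798523107
```

Call:
drive_tool(series=[[[0.48,-0.13,0],0],[[0.48,-0.13,0],0],[[0.48,-0.13,0],0],[[0.19,-0.05,0],0],[[0.19,-0.05,0],0],[[0.1,-0.03,0],0],[[0.1,-0.03,0],0],[[0.1,-0.03,0],0],[[0.1,-0.03,0],0],[[0,0,0],0]])

```text
time: 6.5
ee_pos: [0.5912, -0.0006, 0.0125]
eef_rot: [0.795, 0.607, -0.002, -0.002]
ft_force: [-12.8, 3.6, 13.0]
width: 0.0196
grip_force: 40.0
```

```bash
cat >> h.py <<'E'
G=np.radians(-15.3); ex=np.array([np.cos(G),np.sin(G),0]); ey=np.array([-np.sin(G),np.cos(G),0])
def g():
    st(); s=r.read_state(); p=np.array(s['ee_pos']); f=np.array(s['ft_force']); print('fwd',p@ex,'lat',p@ey,'Ffwd',f@ex,'Flat',f@ey)
E
python3 -c "
from h import *
g()"
```

```text
t 6.5 p [ 0.5912 -0.0006  0.0125] yaw_y -15.24 w 0.01957475766982096 F [-12.8   3.6  13. ] M [0.7  2.66 0.01] g 40.032564997673035 q7 -0.5467640262448444
tilt [-4.9e-03  5.0e-04 -1.0e+00]
fwd 0.5703896645959464 lat 0.15538171115072108 Ffwd -13.336116263649277 Flat 0.08150792659611858
```

Call:
drive_tool(series=[[[0.1,-0.03,0.05],0],[[0.1,-0.03,0],0],[[0.1,-0.03,0],0],[[0.1,-0.02,0],0],[[0.1,-0.03,0],0],[[0.1,-0.03,0],0],[[0.05,-0.01,0],0],[[0,0,0],0],[[0,0,0],0],[[0,0,0],0]])

```text
time: 7.75
ee_pos: [0.5962, -0.002, 0.0125]
eef_rot: [0.795, 0.607, -0.003, -0.003]
ft_force: [-17.5, 4.2, 14.4]
width: 0.0193
grip_force: 40.1
```

```bash
python3 -c "
from h import *
g()"
```

```text
t 7.75 p [ 0.5962 -0.002   0.0125] yaw_y -15.22 w 0.019285596933355947 F [-17.5   4.2  14.4] M [ 0.86  3.84 -0.03] g 40.06547749042511 q7 -0.5435236983343802
tilt [-7.8e-03  7.0e-04 -1.0e+00]
fwd 0.5756377619400076 lat 0.1553858264969754 Ffwd -18.018977847760908 Flat -0.5326998537188172
```

Call:
drive_tool(series=[[[0.05,-0.01,0.05],0],[[0.1,-0.03,0],0],[[0.05,-0.01,0],0],[[0.05,-0.02,0],0],[[0.05,-0.01,0],0],[[0.05,-0.01,0],0],[[0.05,-0.01,0],0],[[0,0,0],0],[[0,0,0],0],[[0,0,0],0]])

```text
time: 9.0
ee_pos: [0.5997, -0.003, 0.0125]
eef_rot: [0.794, 0.607, -0.003, -0.003]
ft_force: [-18.2, 3.9, 11.8]
width: 0.0195
grip_force: 40.1
```

```bash
python3 -c "
from h import *
g()
w=snap('wrist','w3')"
```

```text
t 9.0 p [ 0.5997 -0.003   0.0125] yaw_y -15.22 w 0.019490612035459754 F [-18.2   3.9  11.8] M [0.91 3.81 0.03] g 40.07126569747925 q7 -0.5415672682250254
tilt [-8.9e-03  8.0e-04 -1.0e+00]
fwd 0.579269955686777 lat 0.1553557508930159 Ffwd -18.576144401535355 Flat -1.052417762907557
```

View pics/w3.png

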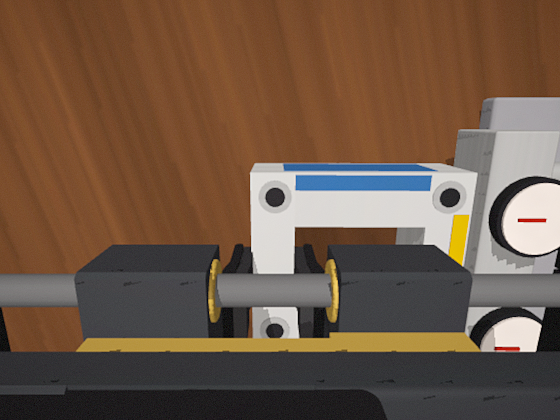

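Call:
drive_tool(series=[[[0.05,-0.01,0.03],0],[[0.05,-0.02,0],0],[[0.05,-0.01,0],0],[[0.05,-0.01,0],0],[[0,0,0],0],[[0,0,0],0],[[0,0,0],0],[[0,0,0],0],[[0,0,0],0],[[0,0,0],0]])

```text
time: 10.3
ee_pos: [0.6, -0.003, 0.0125]
eef_rot: [0.794, 0.607, -0.005, -0.004]
ft_force: [-25.7, 5.2, 17.2]
width: 0.0194
grip_force: 40.1
```

```bash
python3 -c "
from h import *
g()"
```

```text
t 10.3 p [ 0.6    -0.003   0.0125] yaw_y -15.19 w 0.01938488155788474 F [-25.7   5.2  17.2] M [1.13 5.45 0.02] g 40.116629004478455 q7 -0.5405455002761826
tilt [-1.250e-02  9.000e-04 -9.999e-01]
fwd 0.5795121102041747 lat 0.15537574452777886 Ffwd -26.153955838305063 Flat -1.7325616948377174
```

Call:
drive_tool(series=[[[0,0,0],0],[[0,0,0],0],[[0,0,0],0],[[0,0,0],0],[[0,0,0],0],[[0,0,0],0],[[0,0,0],0],[[0,0,0],0],[[0,0,0],0],[[0,0,0],0]])

```text
time: 11.55
ee_pos: [0.6, -0.003, 0.0125]
eef_rot: [0.794, 0.607, -0.005, -0.004]
ft_force: [-25.4, 5.0, 17.2]
width: 0.0196
grip_force: 40.1
```

```bash
python3 -c "
from h import *
g()
w=snap('wrist','w4')['color'][:,:,::-1]; s=snap('scene','s4')['color'][:,:,::-1]
o=np.zeros((600,780,3),np.uint8)
o[:,:300]=cv2.resize(w[150:350,460:560],None,fx=3,fy=3); o[:480,300:]=cv2.resize(s[190:310,210:330],None,fx=4,fy=4,interpolation=cv2.INTER_CUBIC); cv2.imwrite('pics/v4.png',o)"
```

```text
t 11.55 p [ 0.6    -0.003   0.0125] yaw_y -15.19 w 0.01959916558199375 F [-25.4   5.   17.2] M [ 1.08  5.42 -0.03] g 40.11662811040878 q7 -0.5405593112013017
tilt [-1.250e-02  9.000e-04 -9.999e-01]
fwd 0.5795112027960113 lat 0.1553874908968738 Ffwd -25.779842876346446 Flat -1.9148299310359629
```

View pics/v4.png

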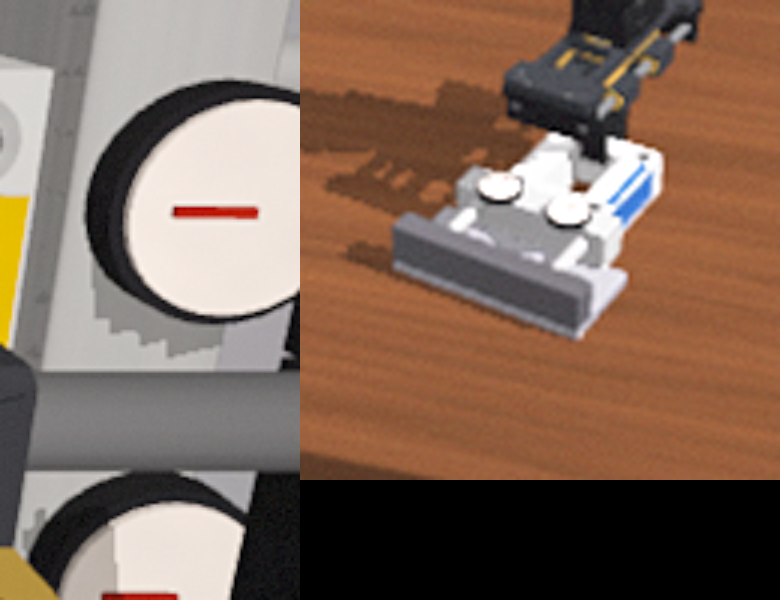

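Call:
drive_tool(series=[[[-0.24,0.07,0],0],[[-0.7,0.19,0],0],[[-1.2,0.33,0],0],[[-1.2,0.33,0],0],[[-1.2,0.33,0],0],[[-1.2,0.33,0],0],[[-1.2,0.33,0],0],[[-1.0,0.27,0],0],[[-0.5,0.14,0],0],[[-0.24,0.05,0],0]])

```text
time: 12.9
ee_pos: [0.5192, 0.0185, 0.0139]
eef_rot: [0.795, 0.607, 0.0, 0.0]
ft_force: [0.8, -0.6, -8.8]
width: 0.0192
grip_force: 40.1
```

Call:
drive_tool(series=[[[0,0,0],0],[[0,0,0],0],[[0,0,0],0],[[0,0,0],0],[[0,0,0.5],0],[[0,0,1],0],[[0,0,1.5],0],[[0,0,1.5],0],[[0,0,1.5],0],[[0,0,0],0]], hand=0.425)

```text
time: 14.15
ee_pos: [0.5203, 0.0185, 0.0753]
eef_rot: [0.795, 0.607, 0.001, 0.001]
ft_force: [0.2, 0.2, -0.3]
width: 0.0496
grip_force: 0.0
```

Call:
drive_tool(series=[[[0.34,-0.43,0],10],[[0.34,-0.44,0],10],[[0.34,-0.43,0],10],[[0.34,-0.44,0],10],[[0.34,-0.43,0],10],[[0.34,-0.44,0],10],[[0.35,-0.43,0],10],[[0.34,-0.44,0],10],[[0.35,-0.43,0],10],[[0,0,0],0]])

```text
time: 15.4
ee_pos: [0.5499, -0.021, 0.0732]
eef_rot: [0.134, 0.991, 0.0, -0.0]
ft_force: [0.0, -0.7, 0.7]
width: 0.0503
grip_force: 0.0
```

```bash
python3 -c "
from h import *
g(); snap('wrist','w5')"
```

```text
t 15.4 p [ 0.5499 -0.021   0.0732] yaw_y 74.59 w 0.050308915857203006 F [ 0.  -0.7  0.7] M [ 0.14 -0.13 -0.02] g 0.0 q7 1.0224388765691763
tilt [-9.e-04  5.e-04 -1.e+00]
fwd 0.5359606802295979 lat 0.1248116148131918 Ffwd 0.19096039326031597 Flat -0.6257655513789566
```

View pics/w5.png

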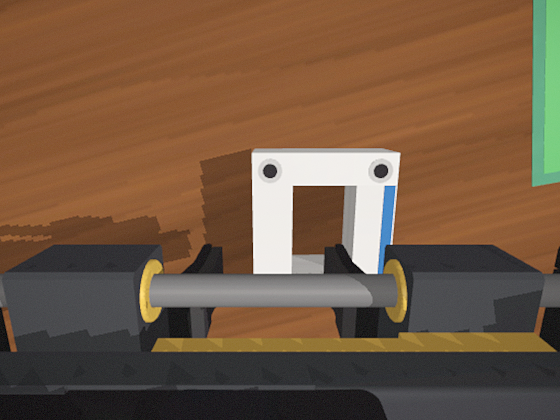

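```bash
python3 -c "
from h import *
p=np.array(r.read_state()['ee_pos'])
for u,v in [(252,157),(400,153),(292,187),(355,186),(252,273)]:
    d=wz('w5',u,v,.036)-p; print(d@ex*1e3,d@ey*1e3)
"
```

```text
-46.6534277672744 -12.15534145853691
-48.85498333888585 77.78172676643032
-28.078121057019516 12.409194366166856
-28.610933894761192 51.585466552170594
29.706364422957126 -13.465849833921727
```

Call:
drive_tool(series=[[[0.1,0,-1],0],[[0,0,-1.2],0],[[0,0,-1.2],0],[[0,0,-1.0],0],[[0,0,-0.8],0],[[0,0,-0.5],0],[[0,0,-0.4],0],[[0,0,0],0],[[0,0,0],0],[[0,0,0],0]])

```text
time: 16.7
ee_pos: [0.5513, -0.0207, 0.013]
eef_rot: [0.133, 0.991, 0.0, 0.0]
ft_force: [-0.2, 0.5, -0.8]
width: 0.0501
grip_force: 0.0
```

Call:
drive_tool(series=[[[0,0,0],0],[[0,0,0],0],[[0,0,0],0],[[0,0,0],0],[[0,0,0],0],[[0,0,0],0],[[0,0,0],0],[[0,0,0],0],[[0,0,0],-3],[[0,0,0],-6]], hand=1)

```text
time: 17.95
ee_pos: [0.5508, -0.0196, 0.0128]
eef_rot: [0.211, 0.977, 0.001, -0.0]
ft_force: [-3.4, 0.8, 3.8]
width: 0.0243
grip_force: 40.1
```

```bash
python3 -c "
from h import *
g()"
```

```text
t 17.95 p [ 0.5508 -0.0196  0.0128] yaw_y 65.61 w 0.02433946336115336 F [-3.4  0.8  3.8] M [0.21 0.54 0.26] g 40.07049322128296 q7 0.8258740445310351
tilt [-6.0e-04  1.2e-03 -1.0e+00]
fwd 0.5364068592145191 lat 0.1264579807182269 Ffwd -3.4618816750290606 Flat -0.07965149167177436
```

Call:
drive_tool(series=[[[0.1,0.37,0],-8],[[0.1,0.37,0],-9.5],[[0.1,0.37,0],-9.5],[[0.1,0.37,0],-9.5],[[0.1,0.37,0],-9.5],[[0.1,0.37,0],-9.5],[[0.1,0.37,0],-9.5],[[0.1,0.37,0],-8],[[0,0,0],-6],[[0,0,0],-2]])

```text
time: 19.2
ee_pos: [0.5593, 0.0109, 0.0128]
eef_rot: [0.795, 0.607, 0.001, -0.0]
ft_force: [0.3, 2.4, -0.6]
width: 0.0245
grip_force: 40.0
```

```bash
python3 -c "
from h import *
g(); snap('wrist','w6'); g()"
```

```text
t 19.2 p [0.5593 0.0109 0.0128] yaw_y -15.25 w 0.02445668138640118 F [ 0.3  2.4 -0.6] M [ 0.79 -0.15  0.3 ] g 40.04949152469635 q7 -0.5366269792898108
tilt [ 8.0e-04  1.7e-03 -1.0e+00]
fwd 0.5366475185815553 lat 0.1580876213734648 Ffwd -0.32636599396651605 Flat 2.396303276045508
t 19.25 p [0.5593 0.0107 0.0128] yaw_y -15.31 w 0.02446233081220309 F [ 0.7  4.5 -0.4] M [ 1.06 -0.22  0.11] g 40.01635193824768 q7 -0.5373986557503717
tilt [ 7.0e-04  1.6e-03 -1.0e+00]
fwd 0.5366646326759047 lat 0.15786288484580446 Ffwd -0.5408234484882138 Flat 4.564319973542163
```

View pics/w6.png

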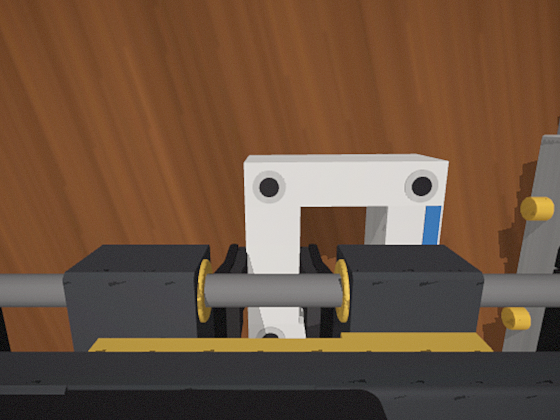

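Call:
drive_tool(series=[[[0.3,-0.08,0],0],[[0.6,-0.16,0],0],[[0.6,-0.16,0],0],[[0.6,-0.17,0],0],[[0.6,-0.17,0],0],[[0.6,-0.16,0],0],[[0.5,-0.14,0],0],[[0.25,-0.07,0],0],[[0.1,-0.03,0],0],[[0.1,-0.03,0.05],0]])

```text
time: 20.5
ee_pos: [0.6, -0.0022, 0.0128]
eef_rot: [0.794, 0.608, -0.001, -0.001]
ft_force: [-4.4, 1.6, -0.2]
width: 0.0245
grip_force: 40.0
```

Call:
drive_tool(series=[[[0.1,-0.03,0.05],0],[[0.1,-0.03,0],0],[[0.1,-0.03,0],0],[[0.1,-0.02,0],0],[[0.1,-0.03,0],0],[[0.1,-0.03,0],0],[[0.1,-0.02,0],0],[[0.05,-0.02,0],0],[[0.05,-0.01,0],0],[[0.05,-0.01,0],0]])

```text
time: 21.75
ee_pos: [0.6097, -0.0052, 0.0135]
eef_rot: [0.795, 0.607, -0.0, -0.0]
ft_force: [-4.6, -0.6, -8.5]
width: 0.0243
grip_force: 40.0
```

```bash
python3 -c "
from h import *
g()"
```

```text
t 21.75 p [ 0.6097 -0.0052  0.0135] yaw_y -15.31 w 0.024342067846277477 F [-4.6 -0.6 -8.5] M [-0.01  1.42 -0.03] g 40.03567457199097 q7 -0.5124588735651103
tilt [-8.e-04 -1.e-04 -1.e+00]
fwd 0.5894788586442954 lat 0.1559216670527917 Ffwd -4.23251327926105 Flat -1.8153111032080511
```

Call:
drive_tool(series=[[[0.05,-0.01,-0.04],0],[[0.05,-0.02,-0.04],0],[[0.05,-0.01,0],0],[[0.05,-0.01,0],0],[[0.05,-0.02,0],0],[[0.05,-0.01,0],0],[[0.05,-0.01,0],0],[[0,0,0],0],[[0,0,0],0],[[0,0,0],0]])

```text
time: 23.0
ee_pos: [0.6121, -0.0058, 0.0129]
eef_rot: [0.795, 0.607, -0.001, -0.001]
ft_force: [-12.0, -0.3, -1.1]
width: 0.0241
grip_force: 40.0
```

```bash
python3 -c "
from h import *
g()"
```

```text
t 23.0 p [ 0.6121 -0.0058  0.0129] yaw_y -15.29 w 0.024127090504652494 F [-12.   -0.3  -1.1] M [ 0.06  2.79 -0.09] g 40.0127899646759 q7 -0.5112720773241389
tilt [-3.1e-03 -3.0e-04 -1.0e+00]
fwd 0.5918940572403718 lat 0.15591689973030975 Ffwd -11.483990263289352 Flat -3.4075169125676696
```

Call:
drive_tool(series=[[[0.05,-0.01,0],0],[[0.05,-0.02,0],0],[[0.05,-0.01,0],0],[[0.05,-0.01,0],0],[[0.05,-0.01,0],0],[[0,0,0],0],[[0,0,0],0],[[0,0,0],0],[[0,0,0],0],[[0,0,0],0]])

```text
time: 24.25
ee_pos: [0.6121, -0.0059, 0.0128]
eef_rot: [0.795, 0.607, -0.003, -0.002]
ft_force: [-25.6, 1.3, 8.2]
width: 0.024
grip_force: 40.1
```

```bash
python3 -c "
from h import *
g()"
```

```text
t 24.25 p [ 0.6121 -0.0059  0.0128] yaw_y -15.26 w 0.0240145151114594 F [-25.6   1.3   8.2] M [ 0.3   5.55 -0.12] g 40.067646503448486 q7 -0.5101459205674743
tilt [-8.2e-03 -4.0e-04 -1.0e+00]
fwd 0.591920153500299 lat 0.1558594704921881 Ffwd -25.071354879221243 Flat -5.47009568024163
```

Call:
drive_tool(series=[[[0,0,0],0],[[0,0,0],0],[[0,0,0],0],[[0,0,0],0],[[0,0,0],0],[[0,0,0],0],[[0,0,0],0],[[0,0,0],0],[[0,0,0],0],[[0,0,0],0]])

```text
time: 25.5
ee_pos: [0.612, -0.0058, 0.0128]
eef_rot: [0.795, 0.607, -0.003, -0.002]
ft_force: [-25.8, 1.9, 8.7]
width: 0.0243
grip_force: 40.1
```

```bash
python3 -c "
from h import *
g(); snap('wrist','w7')
for t in ('w2','w3','w4','w7'):
    a=cv2.imread(f'pics/{t}.png').astype(int); m=((a[:,:,2]>150)&(a[:,:,1]<60)&(a[:,:,0]<60)).astype(np.uint8)
    n,l,s,c=cv2.connectedComponentsWithStats(m)
    for i in range(1,n):
        if s[i,4]>15: print(t,s[i],c[i].round(1),cv2.minAreaRect(np.argwhere(l==i)[:,::-1].astype(np.float32))[1:])
"
```

```text
t 25.5 p [ 0.612  -0.0058  0.0128] yaw_y -15.26 w 0.024308062972191534 F [-25.8   1.9   8.7] M [ 0.23  5.55 -0.17] g 40.06769299507141 q7 -0.510241533193516
tilt [-8.3e-03 -4.0e-04 -1.0e+00]
fwd 0.5918700687724081 lat 0.15586461579697855 Ffwd -25.33226789094228 Flat -4.997643056753969
w3 [519 219  27   3  81] [532. 220.] ((2.0, 26.0), 90.0)
w3 [497 347  23   3  65] [507.8 348. ] ((22.0, 2.0), 0.0)
w4 [519 219  27   3  69] [530.9 220.2] ((2.0, 26.0), 90.0)
w4 [501 348  18   4  71] [509.6 349.5] ((3.0, 17.0), 90.0)
w7 [487 220  27   3  55] [499.8 220.5] ((2.0, 26.0), 90.0)
```

Call:
drive_tool(series=[[[-0.2,0.05,0],0],[[-0.6,0.17,0],0],[[-1.1,0.3,0],0],[[-1.2,0.33,0],0],[[-1.2,0.33,0],0],[[-1.2,0.33,0],0],[[-1.1,0.3,0],0],[[-0.8,0.2,0],0],[[-0.4,0.1,0],0],[[0,0,0],0]])

```text
time: 26.8
ee_pos: [0.538, 0.0146, 0.0131]
eef_rot: [0.795, 0.607, -0.0, 0.0]
ft_force: [-1.0, 1.1, -6.7]
width: 0.0241
grip_force: 40.0
```

```bash
python3 -c "
from h import *
g()"
```

```text
t 26.8 p [0.538  0.0146 0.0131] yaw_y -15.3 w 0.024051519221888206 F [-1.   1.1 -6.7] M [0.07 0.32 0.01] g 40.00288546085358 q7 -0.5437939348755156
tilt [-0.e+00 -1.e-04 -1.e+00]
fwd 0.5150525015872665 lat 0.15603007865258717 Ffwd -1.2311558323271008 Flat 0.8236777905948379
```

Call:
drive_tool(series=[[[-0.3,1.4,-0.04],0],[[-0.65,2.8,0],0],[[-0.65,2.8,0],0],[[-0.65,2.8,0],0],[[-0.65,2.8,0],0],[[-0.65,2.8,0],0],[[-0.65,2.8,0],0],[[-0.65,2.8,0],0],[[-0.4,2.0,0],0],[[-0.2,0.85,0],0]])

```text
time: 28.05
ee_pos: [0.4831, 0.2552, 0.0128]
eef_rot: [0.794, 0.607, 0.0, -0.0]
ft_force: [0.2, -4.1, -1.7]
width: 0.0248
grip_force: 40.0
```

Call:
drive_tool(series=[[[0,0,0],0],[[0,0,0],0],[[0,0,0],0],[[0,0,0],0],[[0,0,0],0],[[0,0,0],0],[[0,0,0],0],[[0,0,0],0],[[0,0,0],0],[[0,0,0],0]], hand=0.425)

```text
time: 29.3
ee_pos: [0.4836, 0.2531, 0.0126]
eef_rot: [0.795, 0.607, 0.0, 0.0]
ft_force: [-0.1, 0.7, -0.5]
width: 0.0502
grip_force: 0.0
```

Call:
drive_tool(series=[[[0,0,0.5],0],[[0,0,1],0],[[0,0,2],0],[[0,0,3],0],[[0,0,4],0],[[0,0,4],0],[[-2,-3,4],0],[[-2,-4,2],0],[[-2,-4,0],0],[[0,0,0],0]])

```text
time: 30.55
ee_pos: [0.4232, 0.1406, 0.2194]
eef_rot: [0.796, 0.605, 0.001, 0.001]
ft_force: [-0.8, 0.5, 0.1]
width: 0.0499
grip_force: 0.0
```

```bash
python3 -c "
from h import *
g(); w=snap('wrist','w8')['color'][:,:,::-1]; s=snap('scene','s8')['color'][:,:,::-1]
o=np.zeros((570,560,3),np.uint8); o[:270]=w[:270]; o[270:]=cv2.resize(s[180:330,200:480],None,fx=2,fy=2,interpolation=cv2.INTER_CUBIC); cv2.imwrite('pics/v8.png',o)"
```

```text
t 30.55 p [0.4232 0.1406 0.2194] yaw_y -15.51 w 0.049933950082702856 F [-0.8  0.5  0.1] M [-0.04 -0.03 -0.03] g 0.0 q7 -0.6617176914837248
tilt [ 0.0029 -0.0013 -1.    ]
fwd 0.37112461168215327 lat 0.24728996305345702 Ffwd -0.8768906106241094 Flat 0.31246141071150013
```

View pics/v8.png

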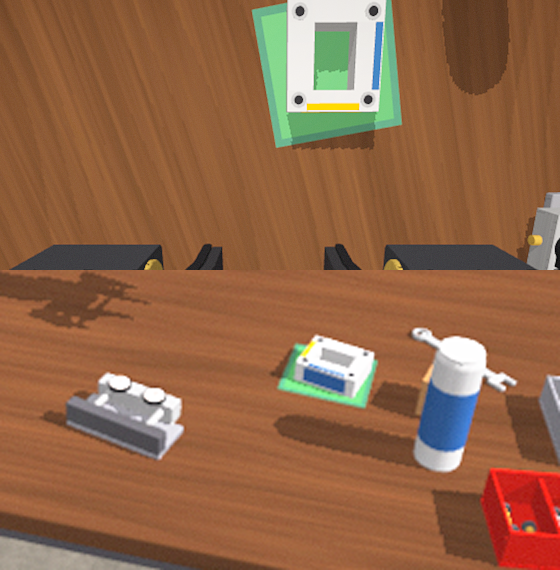

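The spacer lies flat and let go in the middle of the green square, and a brass feeler is visible standing out of the bar.

Call:
drive_tool(series=[[[0,0,0],0],[[0,0,0],0],[[0,0,0],0],[[0,0,0],0],[[0,0,0],0],[[0,0,0],0],[[0,0,0],0],[[0,0,0],0],[[0,0,0],0],[[0,0,0],0]])

```text
time: 31.9
ee_pos: [0.4236, 0.1431, 0.2176]
eef_rot: [0.795, 0.607, 0.0, 0.0]
ft_force: [-0.6, 0.5, -0.1]
width: 0.0499
grip_force: 0.0
```

```bash
python3 -c "
from h import *
print(r.close_job())"
```

```text
the job is handed in; nothing more can be done
None
```

I pressed the yellow face and then the blue face against the stop bar, each held for over a second with the wrist force at about 26 N, then left the spacer flat on the green square and handed the job in at about 32 s; no verdict came back, and I judged full feeler travel from the bar stopping the spacer, not from a feeler reading.

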